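Lock and pin the ring of a leak-test pot

ROBOT

A 6-joint arm with a two-finger parallel gripper is mounted at the origin on the work surface. World frame = base frame: x ahead of the robot, y to its left, z up, the work surface at z = 0. Lengths are in mm, angles in rad, forces in N, time in s.
With the tool pointing down it reaches from about 300 to 825 mm from the base axis. Payload 5.4 kg.
Tool frame: the origin (TCP) lies at the very end of the fingers, on their centre line; the grasp point (between the pads) lies 19 mm behind it (arm.pinch_z is the distance from the TCP to the grasp point, in mm); z points along the fingers, y is the direction in which the jaws open and shut (so a half turn about z gives the same grasp; the last joint's range is limited). The gripper opens to 92 mm and grips with 3 to 60 N. Pads are 20 mm wide; open, the fingers measure 128 mm over their backs; the gripper's body (75 mm by 189 mm) begins 69 mm behind the grasp point.
Start: joints at [-1.349, 0.158, 1.597, -0, 1.386, -0.21], TCP at [240.616, -522.216, 214.601] pointing down, gripper open.
Joint ranges: [-2.91, 2.91], [-0.94, 2.29], [0.18, 2.7], [-1.29, 4.43], [0.17, 2.64], [-3, 3]. Speed limits (rad/s): [2.57, 2.57, 3.14, 3.14, 3.14, 3.14].

INTERFACE

Orientations are given as a unit quaternion [x, y, z, w].
In Python, from bench import arm gives the robot as it stands.
- The arm moves only by the tool servo_tool, never from a script. Its argument "moves" is a list that holds one entry, the list of rows, each a list of 7 numbers: the shift along the tool's x, y, z in cm, then the turn, a rotation vector about the tool's x, y, z in units of 6 degrees (1.0 is 6 degrees), then the finger opening in cm, from 0 to 9.19. A call has 1 to 12 rows; each row shifts and turns the commanded pose from where the row before left it, along the tool's axes as they then stand; what a row does not reach is not made up. A row lasts 1/12 s, in which the tool goes at most 41.7 mm and 7.16 degrees, less where a joint would pass 70% of its speed; a pose out of reach is approached as far as the arm can. A call with a gripper value outside its range is refused whole. The fingers move at their own pace and stop on an object; the grip force is fixed at half the most. Time passes only in rows, so rows that do not move let the fingers close. It gives the time, the measured TCP pose, the force and the opening at its end, in the units of the state.
- arm.get_obs(): the state, without advancing time (a new reading comes with each control period).
- arm.snapshot(name): name is "scene" or "top" or "wrist"; returns the picture (400x640x3 uint8, blue, green, red); there is no depth.
- arm.get_calibration(name): a dict with "K" (3x3 intrinsics, pixels), "dist" ([k1, k2, p1, p2, k3] as OpenCV has them; the pictures are not rectified), "R" (3x3) and "t" (3): a world point X has camera coordinates R X + t; the wrist camera has in their place "mount" (4x4, takes a point from camera to tool coordinates, whose origin is the TCP and whose axes are the flange's). Camera axes: x right, y down, z forward; pixel columns grow to the right and rows downward; lengths in mm; the calibration is good to about 2 mm. A picture is of the moment at which its call begins: read the wrist's pose just before it. get_calibration takes no time and is no camera call.
- arm.job_done(): hands the job in, once; it reports no verdict.
The state is a dict: "clock": time; "qpos": joint angles; "joint_velocities": joint speeds; "joint_efforts": joint torques, N m; "position": TCP position; "eef_rot": TCP orientation; "contact_force": force on the tool from outside, world axes, zero at the start; "wrist_torque": the same for the moment, N m; "opening": finger opening in mm.
Only numpy, scipy, OpenCV 4.12 (cv2) and the standard library are available. Lean on these libraries where they do the work, as an engineer would, in place of code of your own. Each camera call takes 0.05 s, during which the arm holds its last target. There are 200 camera calls.

TASK

Close the leak-test pot for a flask check: push its lock ring round by a handle, clockwise seen from above, until the red stripe on the ring's lug lines up with the green locked mark. Then take the red-knobbed safety pin from the black parking block and drop it down through the lug and the ear beneath, fully home, and let go. Leave the flasks, cap, cup and screwdriver where they are.

Things in the scene. Friction and masses are not known exactly. Their poses are not given: they have to be found in the camera images.
- pot: Fixed steel leak-test pot, 174 mm wide at its flange, 157 mm high to the lid; origin at the centre of its foot on the bench, its x axis points from the pin ear (at -x) to the air inlet (at +x, 146 mm out and below 82 mm high). The lid stays put and carries a gauge within 30 mm of the axis, up to 212 mm above the bench, and small fittings within 50 mm, up to 183 mm. Pot place and yaw vary.
- lock_ring (a joint): Turn of the aluminium lock ring about the pot's vertical axis, rad; 0 = fully open, grows clockwise seen from above; the locked mark is at 1.05, and the ring can be pushed too far, to a stop at 1.35. It stays where it is left; it turns stiffly, with about 0.4 N m. The ring is 160 mm in diameter, from 118 to 146 mm above the bench.
- handle_a (a point): Middle of the black sleeve on one of the ring's two opposite handles: a level bar pointing straight out from the axis, sleeve 22 mm thick and 42 mm long (98 to 140 mm from the axis), this point 120 mm from the axis and 132 mm above the bench. At the locked mark it stands 50 deg anticlockwise of the pot's +x.
- handle_b (a point): The same point on the other, opposite handle.
- lug_hole (a point): Centre of the pin hole in the ring's lug, on the lug's top face, 146 mm above the bench and 100 mm from the axis. The lug is a 34 mm wide, 12 mm thick tongue reaching 120 mm from the axis, its hole 13 mm wide, right through; a red stripe marks its outer end. It turns with the ring.
- ear_hole (a point): Centre of the pin hole in the pot's fixed ear, on the ear's top face, 130 mm above the bench and 100 mm from the axis, on the pot's -x side. The ear is 36 mm wide and 13 mm thick, its hole 13 mm wide, right through; it reaches 131 mm from the axis, and a green stripe (the locked mark) shows on its end beyond the lug. With the ring at 1.05 the lug lies 4 mm above the ear and the two holes line up.
- pin: Loose safety pin, about 70 g, standing upright in the parking block. Origin on its axis at the underside of its steel shoulder (28 mm wide, 5 mm thick); above the shoulder a red knob 22 mm wide up to 50 mm over the origin; below it a 10 mm steel shank reaching 42 mm down, the last 13 mm tapered to 3 mm. Fully home, its shoulder rests on the lug. z axis up.
- pin_block: Fixed black parking block 56 x 140 x 45 mm high (its x, y, z), origin at the centre of its underside. The pin stands in its hole at y = -36 mm, shoulder on the block's top; a hex key stands at y = +20 to +38 mm (to 91 mm high) and an orange driver handle at y = +54 mm (to 87 mm high). It swaps sides with the seal tray.
- seal_tray: Fixed low white tray with seals, 140 x 170 x 28 mm high, origin at the centre of its underside; leave it.
- flask_white: Loose white flask with grey cap, 68 mm wide, 210 mm tall, standing close behind one of the handles (either one: it swaps with the screw cap), on the side from which that handle would be pushed. Origin at the centre of its foot.
- screw_cap: Loose black screw cap, 58 mm wide, 32 mm high, on the bench behind the other handle, below it. Origin at the centre of its foot.
- flask_green: Loose green flask, 68 mm wide, 210 mm tall, standing behind the left-hand parking place. Origin at the centre of its foot.
- flask_steel: Loose bare steel flask, 68 mm wide, 190 mm tall, standing behind the right-hand parking place. Origin at the centre of its foot.
- cup: Loose steel cup, 72 mm wide, 65 mm high, on the robot's side of the parking block. Origin at the centre of its foot.
- driver: Loose screwdriver, 190 mm long, lying on the bench on the robot's side of the seal tray. Origin under its middle.
Things that resemble listed ones, but are neither listed nor needed, are in the scene too. What is shaped like the pin but blue or yellow is not meant.

How it is judged (in metres and radians):
On the way:
1. the lock ring is brought to its locked mark (value of joint lock_ring between 0.97 and 1.13 rad), for 0.2 s.
At the end, for the whole second after the job is handed in: The ring stands within 0.05 rad of its locked mark; the pin is upright (within 0.12 rad) through both the lug and the ear, its shoulder down on the lug to within about 3.5 mm; it is released and at rest (value of joint lock_ring between 1 and 1.1 rad and horizontal distance between pin and lug_hole below 0.005 m and horizontal distance between pin and ear_hole below 0.007 m and z of pin in the frame of ear_hole below 0.0195 m and angle between pin's own z axis and vertical below 0.12 rad and linear speed of pin below 0.02 m/s); the robot touches nothing.
It fails at once if a flask, the cap, the cup or the screwdriver is moved by more than 30 mm (distance of any of flask_white, screw_cap, flask_green, flask_steel, cup, driver from where it was at the start of the episode above 0.03 m).
It fails at once if a flask is tipped over (angle between any of flask_white, flask_green, flask_steel's own z axis and vertical above 0.5 rad).
It also fails if it takes over 58 s, if anything falls off the work surface, if the arm or the gripper's body presses on something with over 40 N, if the wrist force passes 120 N, or if a joint passes its speed limit or range.

## Working session

There is one attempt and no reset: what is moved stays moved. The work goes in short steps, Python scripts to look and compute and a tool call to move; the robot and the scene stay as the last step left them, time stands still between calls to the robot, and variables do not carry over. Pictures are saved under pics/ and viewed, about 8 in all and at most 12, crops included, and the job is handed in when it is done.

Besides the shell and the picture viewer there is one more tool, called after ">>>" as a command line: name --argument value ..., lists and objects as JSON in quotes. servo_tool: Moves the arm, as the interface text tells. Its arguments: {"type":"object","properties":{"moves":{"type":"array","items":{"type":"array","items":{"type":"array","items":{"type":"number"}}}}},"required":["moves"]}

```bash
mkdir -p pics; ls; python3 - <<'E'
from bench import arm
import cv2,numpy as np
for n in("scene","top"):
    cv2.imwrite(f"pics/{n}0.png",arm.snapshot(n)); c=arm.get_calibration(n); print(n,{k:np.round(v,3).tolist() for k,v in c.items()})
c=arm.get_calibration("wrist");print({k:np.round(v,3).tolist() for k,v in c.items()})
o=arm.get_obs();print(o,arm.pinch_z)
E
```

```text
pics
scene {'K': [[376.837, 0.0, 319.594], [0.0, 376.837, 201.133], [0.0, 0.0, 1.0]], 'dist': [-0.037, 0.0, 0.0, 0.0, 0.0], 'R': [[-0.623, 0.782, 0.02], [0.396, 0.338, -0.854], [-0.674, -0.525, -0.52]], 't': [282.764, -66.561, 1400.098]}
top {'K': [[370.503, 0.0, 322.481], [0.0, 370.503, 199.594], [0.0, 0.0, 1.0]], 'dist': [0.019, 0.0, 0.0, 0.0, 0.0], 'R': [[0.008, -1.0, 0.01], [-0.99, -0.01, -0.144], [0.144, -0.009, -0.99]], 't': [-9.615, 454.547, 976.413]}
{'K': [[331.826, 0.0, 316.222], [0.0, 331.826, 200.349], [0.0, 0.0, 1.0]], 'dist': [-0.067, 0.0, 0.0, 0.0, 0.0], 'mount': [[-0.001, -0.97, -0.243, 68.184], [1.0, -0.001, 0.0, 0.226], [-0.0, -0.243, 0.97, -170.688], [0.0, 0.0, 0.0, 1.0]]}
{'clock': 0.1, 'qpos': array([-1.34909195e+00,  1.59025040e-01,  1.59808534e+00, -8.74466274e-06,
        1.38620599e+00, -2.10143231e-01]), 'joint_velocities': array([ 1.03015277e-03, -2.98826366e-03, -3.03626361e-03,  4.65687437e-04,
        7.08896302e-06, -6.11999794e-04]), 'joint_efforts': array([ 2.19511799e-04, -3.86506784e+01, -3.22957456e+01,  7.04351440e-02,
        3.40502069e-02, -4.66994959e-05]), 'position': array([ 240.49488511, -521.66977549,  213.70596639]), 'eef_rot': array([ 9.76778351e-01,  2.14250577e-01, -9.27927821e-06, -8.61816637e-04]), 'contact_force': array([-0.49004402, -0.22735328,  0.73788317]), 'wrist_torque': array([0.05321241, 0.00500053, 0.06027252]), 'opening': 91.85603122476815} 18.700000000000003
```

View pics/top0.png

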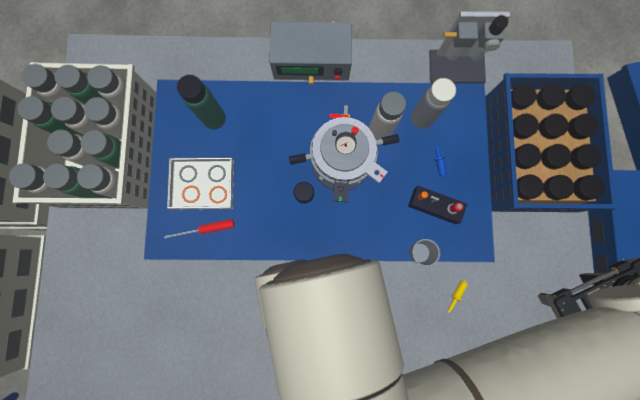

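View pics/scene0.png

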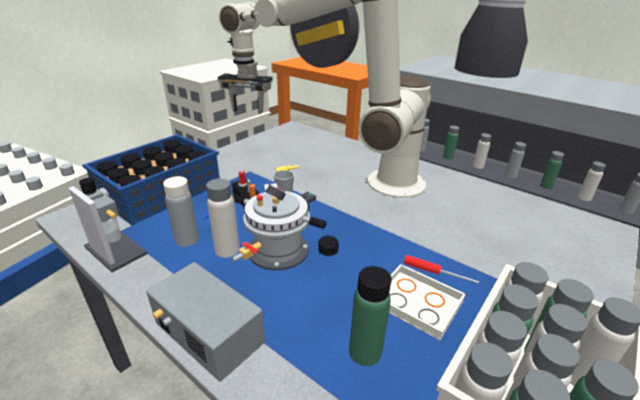

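The top view shows the pot near (345,148), with the ear and green mark at (340,193) and the lug's red stripe at about (382,177). The left handle is at (300,158) with the screw cap at (303,192). The right handle has the white flask behind it, and the red pin is at (457,207). I'll push the left handle. First I'll zoom in for measurements.

```bash
python3 - <<'E'
import cv2
i=cv2.imread("pics/top0.png")
a=cv2.resize(i[100:240,275:475],None,fx=4,fy=4,interpolation=cv2.INTER_CUBIC)
cv2.imwrite("pics/topz.png",a)
E
```

```text
(no output)
```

View pics/topz.png

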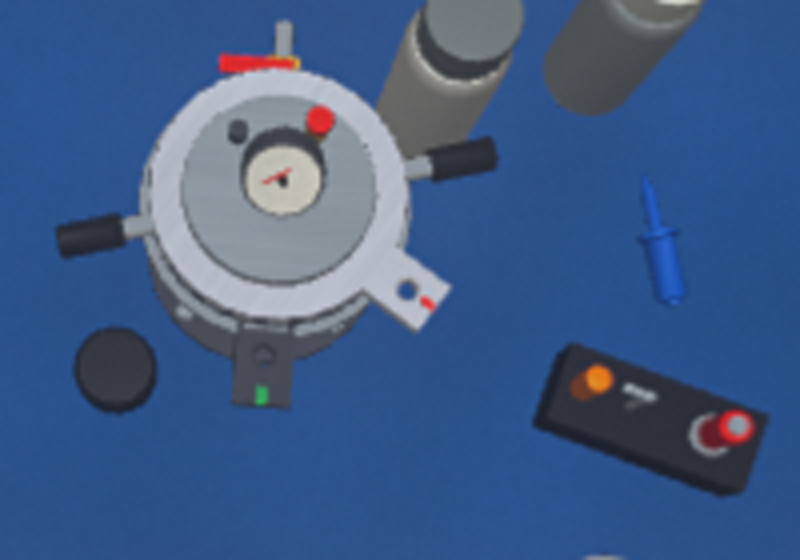

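```bash
cat > h.py <<'E'
from bench import arm
import cv2,numpy as np
from scipy.spatial.transform import Rotation as Ro
def ray(n,px,z,obs=None):
    c=arm.get_calibration(n); K=np.array(c["K"]);d=np.array(c["dist"])
    p=cv2.undistortPoints(np.array([[px]],float),K,d)[0,0]; v=np.array([*p,1.])
    if n=="wrist":
        M=np.array(c["mount"]);R=Ro.from_quat(obs["eef_rot"]).as_matrix()
        D=R@M[:3,:3]@v; o=R@M[:3,3]+obs["position"]
    else:
        R=np.array(c["R"]);D=R.T@v;o=-R.T@np.array(c["t"])
    return o+D*(z-o[2])/D[2]
def local(v): # world shift -> tool axes, cm
    return Ro.from_quat(arm.get_obs()["eef_rot"]).as_matrix().T@np.array(v)/10
E
python3 - <<'E'
from h import *
P=dict(ring=(280,194,146),ha=(90,235,140),hb=(463,159,140),lug=(407,290,146),ear=(263,354,130),pin=(737,426,95),orange=(599,379,87),cap=(116,368,32),blk1=(572,346,45),blk2=(767,414,45),wf=(474,30,210))
W={}
for k,(u,v,z) in P.items():
    W[k]=ray("top",(u/4+275-.4,v/4+100-.4),z); print(k,W[k].round(1))
C=(W['ha']+W['hb'])[:2]/2;print(C)
for k in('ring','ha','hb','lug','ear'):
    for c in (C,W['ring'][:2]):
        d=W[k][:2]-c;print(k,np.hypot(*d).round(1),np.degrees(np.arctan2(d[1],d[0])).round(1))
R=Ro.from_quat(arm.get_obs()["eef_rot"]).as_matrix();print(R.round(2))
E
```

```text
ring [567.  -57.9 146. ]
ha [541.3  59.  140. ]
hb [ 592.5 -172.5  140. ]
lug [ 507.4 -135.6  146. ]
ear [469.6 -48.5 130. ]
pin [ 432.2 -353.    95. ]
orange [ 463.  -268.3   87. ]
cap [476.3  46.3  32. ]
blk1 [ 492.3 -262.8   45. ]
blk2 [ 447.1 -392.6   45. ]
wf [ 647.9 -166.3  210. ]
[566.90622882 -56.71402482]
ring 1.2 -84.6
ring 0.0 0.0
ha 118.5 102.5
ha 119.8 102.4
hb 118.5 -77.5
hb 117.3 -77.5
lug 98.8 -127.0
lug 97.9 -127.5
ear 97.6 175.2
ear 97.8 174.5
[[ 0.91  0.42 -0.  ]
 [ 0.42 -0.91  0.  ]
 [ 0.   -0.   -1.  ]]
```

I'll use the left handle at about (541,59), with the pot centre at about (567,-57). The plan is to straddle the handle and swing it 57° clockwise. First: raise, turn the jaws tangential and fly over.

>>> servo_tool --moves '[[[0,0,-0.5,0,0,-1.08,4.5],[0,0,-0.5,0,0,-1.08,4.5],[0,0,-0.5,0,0,-1.08,4.5],[0,0,-0.5,0,0,-1.08,4.5],[0,0,-0.5,0,0,-1.08,4.5],[0,0,-0.5,0,0,-1.08,4.5],[0,0,-0.5,0,0,-1.08,4.5],[0,0,-0.5,0,0,-1.08,4.5],[0,0,-0.5,0,0,-1.08,4.5],[0,0,-0.5,0,0,-1.08,4.5],[0,0,-0.5,0,0,-1.08,4.5],[0,0,-0.5,0,0,-1.08,4.5]]]'

```text
clock: 1.1
position: [240.5, -521.9, 274.2]
eef_rot: [0.624, 0.782, 0.0, -0.0]
contact_force: [0.2, -0.7, 0.5]
opening: 45.0
```

>>> servo_tool --moves '[[[2.5,2.1,0,0,0,0,4.5],[2.5,2.1,0,0,0,0,4.5],[2.5,2.1,0,0,0,0,4.5],[2.5,2.1,0,0,0,0,4.5],[2.5,2.1,0,0,0,0,4.5],[2.5,2.1,0,0,0,0,4.5],[2.5,2.1,0,0,0,0,4.5],[2.5,2.1,0,0,0,0,4.5],[2.5,2.1,0,0,0,0,4.5],[2.5,2.1,0,0,0,0,4.5],[2.5,2.1,0,0,0,0,4.5],[2.5,2.1,0,0,0,0,4.5]]]'

```text
clock: 2.1
position: [422.0, -173.1, 274.3]
eef_rot: [0.626, 0.78, 0.0, -0.0]
contact_force: [0.6, -0.4, -0.1]
opening: 45.0
```

>>> servo_tool --moves '[[[2.5,2.1,0,0,0,0,4.5],[2.5,2.1,0,0,0,0,4.5],[2.5,2.1,0,0,0,0,4.5],[2.5,2.1,0,0,0,0,4.5],[2.5,2.1,0,0,0,0,4.5],[2.5,2.1,0,0,0,0,4.5],[2.5,2.1,0,0,0,0,4.5],[2.5,2.1,0,0,0,0,4.5],[0,0,0,0,0,0,4.5],[0,0,0,0,0,0,4.5]]]'

```text
clock: 2.93
position: [542.3, 58.1, 273.8]
eef_rot: [0.625, 0.781, -0.001, -0.001]
contact_force: [0.7, -0.5, -0.5]
opening: 44.5
```

```bash
python3 - <<'E'
from h import *
o=arm.get_obs();cv2.imwrite("pics/w1.png",arm.snapshot("wrist"))
print(o["clock"],o["position"].round(1),o["opening"]);R=Ro.from_quat(o["eef_rot"]).as_matrix();print(R.round(3),o["qpos"].round(2))
E
```

```text
2.9333 [542.3  58.1 273.8] 44.54392100286862
[[-0.219  0.976 -0.002]
 [ 0.976  0.219 -0.   ]
 [ 0.    -0.002 -1.   ]] [-0.11  0.05  1.6  -0.    1.5  -0.34]
```

View pics/w1.png

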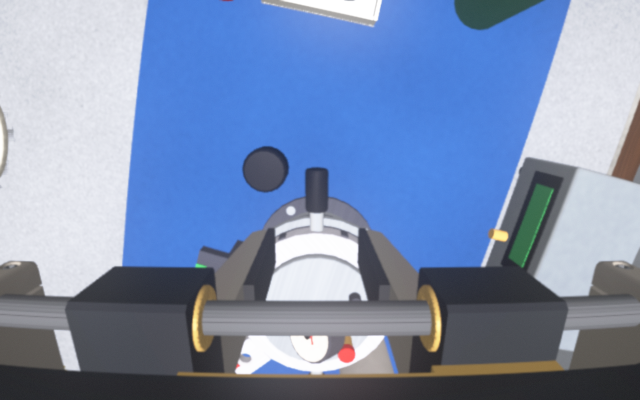

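The wrist view shows the sleeve centred at about (317,191), running (317,170) to (317,212). It is aligned with the jaw gap.

```bash
python3 - <<'E'
from h import *
o=arm.get_obs()
for p in((317,170,143),(317,212,143),(317,191,143)):
    q=ray("wrist",p[:2],p[2],o); print(q.round(1),(q-o["position"])[:2]@Ro.from_quat(o["eef_rot"]).as_matrix()[:2,:2])
E
```

```text
[538.4  77.6 143. ] [20.79441016  0.80760202]
[547.1  38.5 143. ] [-19.26356247   0.80898991]
[542.7  58.3 143. ] [1.07496291 0.80809146]
```

Aligned within 1 mm. Descending to z ≈ 118 and narrowing to 26 mm.

>>> servo_tool --moves '[[[0,0.05,2,0,0,0,4.5],[0,0,2,0,0,0,4.5],[0,0,2,0,0,0,4.5],[0,0,2,0,0,0,4.5],[0,0,2,0,0,0,4.5],[0,0,2,0,0,0,4.5],[0,0,1.5,0,0,0,4.5],[0,0,1.2,0,0,0,4.5],[0,0,0.8,0,0,0,4.5],[0,0,0,0,0,0,4.5],[0,0,0,0,0,0,2.6],[0,0,0,0,0,0,2.6]]]'

```text
clock: 3.98
position: [543.7, 56.6, 120.8]
eef_rot: [0.626, 0.78, 0.001, 0.001]
contact_force: [0.0, -0.8, 0.2]
opening: 33.8
```

>>> servo_tool --moves '[[[0,0,0,0,0,0,2.6],[0,0,0,0,0,0,2.6],[-0.016,0.61,0,0,0,0.5,2.6],[-0.016,0.61,0,0,0,0.5,2.6],[-0.016,0.61,0,0,0,0.5,2.6],[-0.016,0.61,0,0,0,0.5,2.6],[-0.016,0.61,0,0,0,0.5,2.6],[-0.016,0.61,0,0,0,0.5,2.6],[-0.016,0.61,0,0,0,0.5,2.6],[-0.016,0.61,0,0,0,0.5,2.6],[-0.016,0.61,0,0,0,0.5,2.6],[-0.016,0.61,0,0,0,0.5,2.6]]]'

```text
clock: 4.98
position: [602.6, 54.4, 120.0]
eef_rot: [0.807, 0.59, -0.001, -0.001]
contact_force: [-4.3, -1.0, 2.1]
opening: 26.0
```

>>> servo_tool --moves '[[[-0.016,0.61,0,0,0,0.5,2.6],[-0.016,0.61,0,0,0,0.5,2.6],[-0.016,0.61,0,0,0,0.5,2.6],[-0.016,0.61,0,0,0,0.5,2.6],[-0.016,0.61,0,0,0,0.5,2.6],[-0.016,0.61,0,0,0,0.5,2.6],[-0.016,0.61,0,0,0,0.5,2.6],[0,0,0,0,0,0,2.6],[0,0,0,0,0,0,2.6],[0,0,0,0,0,0,2.6]]]'

```text
clock: 5.82
position: [640.9, 34.4, 119.8]
eef_rot: [0.9, 0.435, 0.0, 0.0]
contact_force: [-0.4, -0.1, -0.4]
opening: 25.9
```

```bash
python3 - <<'E'
from h import *
o=arm.get_obs()
d=o["position"][:2]-[567,-57];print(o["position"],np.hypot(*d),np.degrees(np.arctan2(d[1],d[0])),o["opening"],o["contact_force"])
i=arm.snapshot("top");cv2.imwrite("pics/t2.png",i)
cv2.imwrite("pics/t2z.png",cv2.resize(i[110:220,290:430],None,fx=5,fy=5,interpolation=cv2.INTER_CUBIC))
E
```

```text
[640.86925637  34.44160664 119.80585358] 117.55098664878147 51.0676885926594 25.880417729407235 [-0.38625625 -0.11024528 -0.3949399 ]
```

View pics/t2z.png

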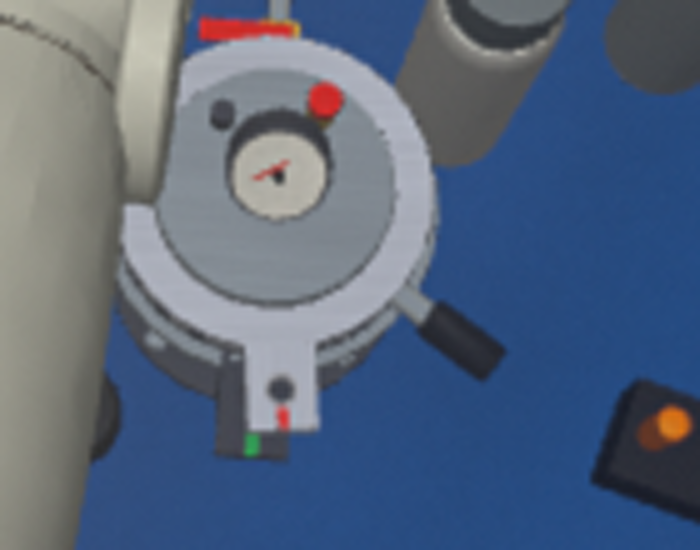

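The lug is now about 8° short of the mark: hole at (280,389), red stripe at (283,418), green stripe at (252,443), all in the crop.

```bash
python3 - <<'E'
from h import *
C=np.array([567,-57.3])
def f(u,v,z):
    q=ray("top",(u/5+290-.4,v/5+110-.4),z);d=q[:2]-C;print(q.round(1),np.hypot(*d).round(1),np.degrees(np.arctan2(d[1],d[0])).round(2)%360)
for p in((280,389,146),(283,418,146),(252,443,130),(462,341,140),(282,430,146),(252,459,130)): f(*p)
E
```

```text
[468.6 -60.4 146. ] 98.4 181.79
[454.4 -61.8 146. ] 112.7 182.3
[444.4 -47.7 130. ] 123.0 175.53
[ 494.6 -150.2  140. ] 117.8 232.07
[448.5 -61.3 146. ] 118.6 181.95
[436.4 -47.7 130. ] 130.9 175.81
```

>>> servo_tool --moves '[[[-0.01,0.45,0,0,0,0.36,2.6],[-0.01,0.45,0,0,0,0.36,2.6],[-0.01,0.44,0,0,0,0.36,2.6],[0,0,0,0,0,0,2.6],[0,0,0,0,0,0,2.6],[0,0,0,0,0,0,2.6]]]'

```text
clock: 6.37
position: [650.6, 25.8, 119.7]
eef_rot: [0.924, 0.384, 0.0, -0.0]
contact_force: [-1.0, 1.8, 0.3]
opening: 26.0
```

```bash
python3 - <<'E'
from h import *
o=arm.get_obs()
d=o["position"][:2]-[567,-57];print(o["position"],np.hypot(*d),np.degrees(np.arctan2(d[1],d[0])),o["contact_force"])
i=arm.snapshot("top");cv2.imwrite("pics/t3.png",i)
cv2.imwrite("pics/t3z.png",cv2.resize(i[155:210,310:400],None,fx=8,fy=8,interpolation=cv2.INTER_CUBIC))
E
```

```text
[650.63826999  25.81200516 119.681149  ] 117.69956841667293 44.715584136179736 [-0.97472691  1.84000963  0.34662574]
```

View pics/t3z.png

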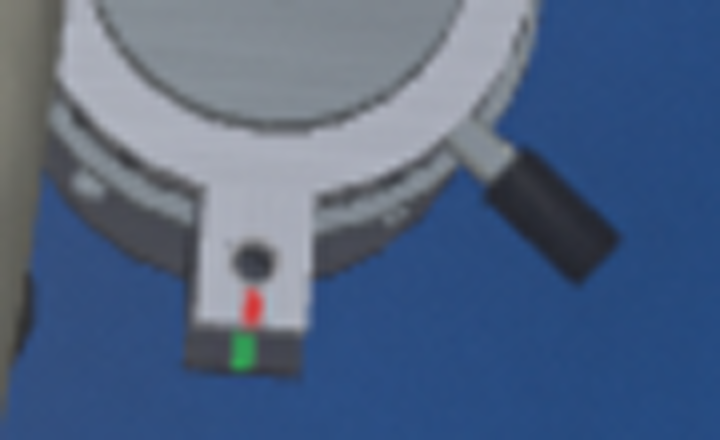

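```bash
python3 - <<'E'
from h import *
C=np.array([567,-57.3])
def f(n,u,v,z):
    q=ray("top",(u/8+310-.44,v/8+155-.44),z);d=q[:2]-C;print(n,q.round(1),np.hypot(*d).round(1),np.degrees(np.arctan2(d[1],d[0])).round(2)%360)
for p in(("lughole",254,262,146),("lugend",251,326.5,146),("red",254,308,146),("earend",242.5,373,130),("green",243,351,130),("hb",552,216.5,140)): f(*p)
E
```

```text
lughole [468.8 -49.9 146. ] 98.5 175.72
lugend [448.9 -49.1 146. ] 118.4 176.01
red [454.6 -50.  146. ] 112.6 176.26
earend [437.  -47.4 130. ] 130.4 175.65
green [443.8 -47.6 130. ] 123.6 175.48
hb [ 484.9 -141.7  140. ] 117.7 225.79
```

The ring is about 0.4° from the mark, well within tolerance. Releasing, rising, then flying to the pin.

>>> servo_tool --moves '[[[0,0,0,0,0,0,4.5],[0,0,0,0,0,0,4.5],[0,0,-1.5,0,0,0,4.5],[0,0,-1.5,0,0,0,4.5],[0,0,-1.5,0,0,0,4.5],[0,0,-1.5,0,0,0,4.5],[0,0,-1.5,0,0,0,4.5],[0,0,-1.5,0,0,-0.83,4.5],[0,0,-1.5,0,0,-0.83,4.5],[0,0,-1.5,0,0,-0.83,4.5],[0,0,-1.5,0,0,-0.83,4.5],[0,0,-1.5,0,0,-0.83,4.5]]]'

```text
clock: 7.42
position: [650.7, 25.1, 270.3]
eef_rot: [0.818, 0.575, -0.0, 0.0]
contact_force: [0.2, 0.2, -0.2]
opening: 44.7
```

>>> servo_tool --moves '[[[-3.3,-0.58,0,0,0,0,4.5],[-3.3,-0.58,0,0,0,0,4.5],[-3.3,-0.58,0,0,0,0,4.5],[-3.3,-0.58,0,0,0,0,4.5],[-3.3,-0.58,0,0,0,0,4.5],[-3.3,-0.58,0,0,0,0,4.5],[-3.3,-0.58,0,0,0,0,4.5],[-3.3,-0.58,0,0,0,0,4.5],[-3.3,-0.58,0,0,0,0,4.5],[-3.3,-0.58,0.8,0,0,0,4.5],[-3.3,-0.58,1,0,0,0,4.5],[-3.3,-0.58,1,0,0,0,4.5]]]'

```text
clock: 8.42
position: [448.3, -324.3, 241.7]
eef_rot: [0.82, 0.573, -0.0, 0.001]
contact_force: [0.2, 0.5, -0.9]
opening: 45.0
```

>>> servo_tool --moves '[[[-3.3,-0.6,1,0,0,0,4.5],[0,0,0.7,0,0,0,4.5],[0,0,0,0,0,0,4.5],[0,0,0,0,0,0,4.5]]]'

```text
clock: 8.75
position: [432.4, -351.1, 224.4]
eef_rot: [0.82, 0.573, 0.0, -0.0]
contact_force: [0.3, 0.7, 0.4]
opening: 45.3
```

```bash
python3 - <<'E'
from h import *
o=arm.get_obs();cv2.imwrite("pics/w4.png",arm.snapshot("wrist"))
R=Ro.from_quat(o["eef_rot"]).as_matrix();print(o["clock"],o["position"].round(1),R.round(3))
E
```

```text
8.75 [ 432.4 -351.1  224.4] [[ 0.344  0.939 -0.   ]
 [ 0.939 -0.344  0.001]
 [ 0.001 -0.001 -1.   ]]
```

View pics/w4.png

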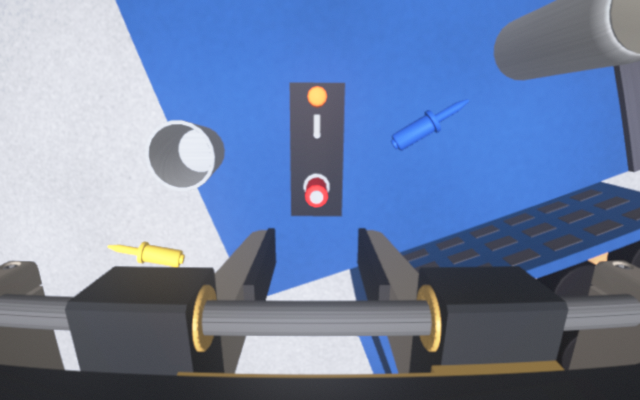

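The red knob's top is at (316.5,196), midway between the fingers and in line with the block.

```bash
python3 - <<'E'
from h import *
o=arm.get_obs();R=Ro.from_quat(o["eef_rot"]).as_matrix()
i=cv2.imread("pics/w4.png").astype(int);b,g,r=i[...,0],i[...,1],i[...,2]
m=(r>120)&(r>1.6*g)&(r>1.6*b);m[:150]=0;m[225:]=0;m[:,:280]=0;m[:,350:]=0
y,x=np.where(m);print(x.min(),x.max(),y.min(),y.max())
for p,z in(((316.5,196.5),95),((316.5,187),45)):
    q=ray("wrist",p,z,o);print(q.round(1),((q-o["position"])@R).round(1))
E
```

```text
305 327 178 207
[ 432.3 -354.7   95. ] [ -3.7   0.6 130. ]
[ 431.9 -356.    45. ] [ -5.1   0.7 180. ]
```

>>> servo_tool --moves '[[[-0.4,0.06,2,0,0,0,4.5],[0,0,2.2,0,0,0,4.5],[0,0,2.2,0,0,0,4.5],[0,0,2.2,0,0,0,4.5],[0,0,2.2,0,0,0,4.5],[0,0,2,0,0,0,4.5],[0,0,1.8,0,0,0,4.5],[0,0,1.2,0,0,0,4.5],[0,0,0.7,0,0,0,4.5],[0,0,0.3,0,0,0,4.5],[0,0,0,0,0,0,4.5],[0,0,0,0,0,0,4.5]]]'

```text
clock: 9.8
position: [432.3, -356.0, 57.7]
eef_rot: [0.819, 0.573, 0.0, 0.001]
contact_force: [-0.2, 0.3, 0.2]
opening: 45.2
```

>>> servo_tool --moves '[[[0,0,0,0,0,0,1.5],[0,0,0,0,0,0,1.5],[0,0,0,0,0,0,1.5],[0,0,0,0,0,0,1.5],[0,0,0,0,0,0,1.5],[0,0,0,0,0,0,1.5]]]'

```text
clock: 10.3
position: [431.7, -355.8, 57.1]
eef_rot: [0.82, 0.573, -0.0, 0.0]
contact_force: [-1.6, -0.1, 3.9]
opening: 21.6
```

Gripped (opening 21.6 mm). Lifting and carrying to above the lug.

>>> servo_tool --moves '[[[0,0,-1,0,0,0,1.5],[0,0,-1.8,0,0,0,1.5],[0,0,-2,0,0,0,1.5],[0,0,-2,0,0,0,1.5],[0,0,-2,0,0,0,1.5],[0,0,-2,0,0,0,1.5],[0,0,-2,0,0,0,1.5],[0,0,-2,0,0,0,1.5],[0,0,-1.8,0,0,0,1.5],[0,0,-0.7,0,0,0,1.5],[0,0,0,0,0,0,1.5]]]'

```text
clock: 11.22
position: [432.3, -356.4, 232.0]
eef_rot: [0.82, 0.573, 0.0, 0.002]
contact_force: [0.3, 0.8, -0.2]
opening: 21.6
```

>>> servo_tool --moves '[[[1.5,-0.36,0,0,0,0,1.5],[2.5,-0.6,0,0,0,0,1.5],[3,-0.72,0,0,0,0,1.5],[3,-0.72,0,0,0,0,1.5],[3,-0.72,0,0,0,0,1.5],[3,-0.72,0,0,0,0,1.5],[3,-0.72,0,0,0,0,1.5],[3,-0.72,0,0,0,0,1.5],[3,-0.72,0,0,0,0,1.5],[2.5,-0.6,0,0,0,0,1.5],[1.5,-0.36,0,0,0,0,1.5],[0.9,-0.2,0,0,0,0,1.5]]]'

```text
clock: 12.22
position: [465.7, -47.1, 227.8]
eef_rot: [0.819, 0.574, -0.001, -0.002]
contact_force: [-0.0, -1.1, -0.7]
opening: 21.3
```

>>> servo_tool --moves '[[[0,0,0,0,0,0,1.5],[0,0,0,0,0,0,1.5],[0,0,0,0,0,0,1.5]]]'

```text
clock: 12.47
position: [466.6, -50.7, 229.1]
eef_rot: [0.82, 0.573, -0.0, -0.0]
contact_force: [0.9, -0.1, -0.8]
opening: 21.4
```

```bash
python3 - <<'E'
from h import *
o=arm.get_obs();i=arm.snapshot("wrist");cv2.imwrite("pics/w5.png",i)
cv2.imwrite("pics/w5z.png",cv2.resize(i[140:290,220:420],None,fx=4,fy=4,interpolation=cv2.INTER_CUBIC))
cv2.imwrite("pics/t5.png",arm.snapshot("top"));cv2.imwrite("pics/s5.png",arm.snapshot("scene"))
print(o["clock"],o["position"].round(1),o["opening"],o["contact_force"].round(1))
E
```

```text
12.4667 [466.6 -50.7 229.1] 21.410939637557558 [ 0.9 -0.1 -0.8]
```

View pics/w5z.png

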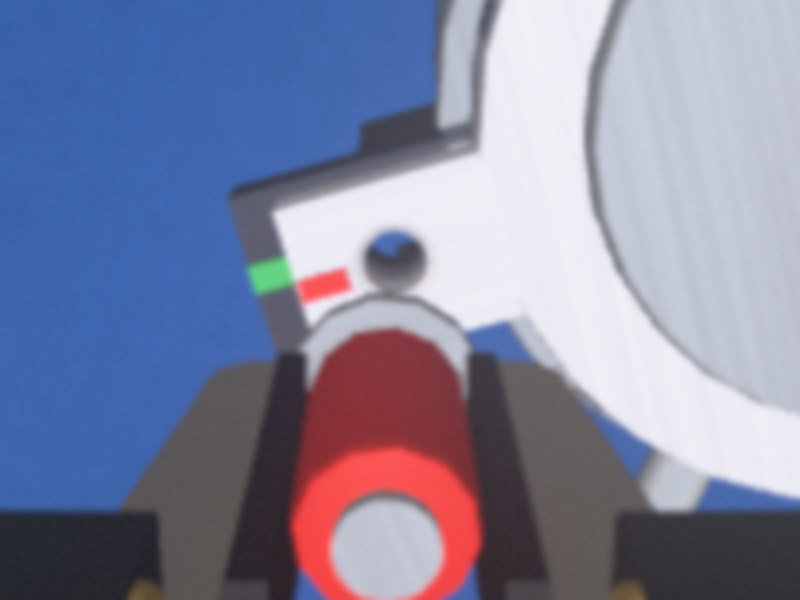

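The lug hole is at crop (395,261), with daylight through the ear hole below it, so the holes are aligned. The knob top is at (387,549) and the shoulder's front edge at (385,293).

```bash
python3 - <<'E'
from h import *
o=arm.get_obs();R=Ro.from_quat(o["eef_rot"]).as_matrix()
for n,u,v,z in(("hole",395,261,146),("knobtop",387,549,267),("shoulderfront(-14x)",386,293,222)):
    q=ray("wrist",(220+u/4-.4,140+v/4-.4),z,o);print(n,q.round(1),((q-o["position"])@R).round(2))
E
```

```text
hole [469.  -51.1 146. ] [ 0.57  2.02 83.46]
knobtop [467.1 -51.2 267. ] [ -0.15   0.28 -37.54]
shoulderfront(-14x) [472.6 -35.9 222. ] [16.12  0.2   7.46]
```

>>> servo_tool --moves '[[[-0.02,0.17,0.8,0,0,0,1.5],[0,0,1,0,0,0,1.5],[0,0,0.7,0,0,0,1.5],[0,0,0.3,0,0,0,1.5],[0,0,0.3,0,0,0,1.5],[0,0,0.3,0,0,0,1.5],[0,0,0.3,0,0,0,1.5],[0,0,0.3,0,0,0,1.5]]]'

```text
clock: 13.28
position: [468.7, -50.9, 189.6]
eef_rot: [0.82, 0.573, 0.0, 0.0]
contact_force: [-1.3, 0.3, 0.5]
opening: 21.0
```

>>> servo_tool --moves '[[[0,0,0.3,0,0,0,1.5],[0,0,0.3,0,0,0,1.5],[0,0,0.3,0,0,0,1.5],[0,0,0.3,0,0,0,1.5],[0,0,0,0,0,0,1.5]]]'

```text
clock: 13.7
position: [468.2, -51.0, 176.9]
eef_rot: [0.82, 0.573, -0.0, -0.0]
contact_force: [-1.1, -1.4, -2.1]
opening: 21.4
```

>>> servo_tool --moves '[[[0,0,0.3,0,0,0,1.5],[0,0,0.3,0,0,0,1.5],[0,0,0.3,0,0,0,1.5],[0,0,0.3,0,0,0,1.5],[0,0,0.3,0,0,0,1.5],[0,0,0.1,0,0,0,1.5],[0,0,0,0,0,0,1.5],[0,0,0,0,0,0,1.5]]]'

```text
clock: 14.37
position: [468.3, -51.0, 161.1]
eef_rot: [0.82, 0.573, -0.0, -0.0]
contact_force: [-0.3, -3.2, -2.6]
opening: 21.4
```

>>> servo_tool --moves '[[[0,0,0.1,0,0,0,1.5],[0,0,0,0,0,0,3.5],[0,0,0,0,0,0,3.5],[0,0,0,0,0,0,3.5],[0,0,-0.5,0,0,0,3.5],[0,0,-1,0,0,0,3.5],[0,0,-1.5,0,0,0,3.5],[0,0,-1.5,0,0,0,3.5],[0,0,-1.5,0,0,0,3.5],[0,0,-1.5,0,0,0,3.5],[0,0,0,0,0,0,3.5],[0,0,0,0,0,0,3.5]]]'

```text
clock: 15.37
position: [469.3, -51.0, 236.9]
eef_rot: [0.82, 0.573, 0.001, 0.001]
contact_force: [-1.0, -0.1, 0.5]
opening: 35.0
```

```bash
python3 - <<'E'
from h import *
o=arm.get_obs();i=arm.snapshot("wrist");j=arm.snapshot("scene");k=arm.snapshot("top")
z=lambda a,f:cv2.resize(a,None,fx=f,fy=f,interpolation=cv2.INTER_CUBIC)
A=z(i[140:290,220:420],2);B=z(j[150:275,210:335],2.4)[:300,:300];D=z(k[80:240,270:480],1.8)
c=np.zeros((600,800,3),np.uint8);c[:300,:400]=A;c[:B.shape[0],400:400+B.shape[1]]=B;c[300:300+D.shape[0],:D.shape[1]]=D
cv2.imwrite("pics/f.png",c)
print(o["clock"],o["position"].round(1),o["opening"],o["contact_force"].round(1))
E
```

```text
15.3667 [469.3 -51.  236.9] 35.00893063097776 [-1.  -0.1  0.5]
```

View pics/f.png

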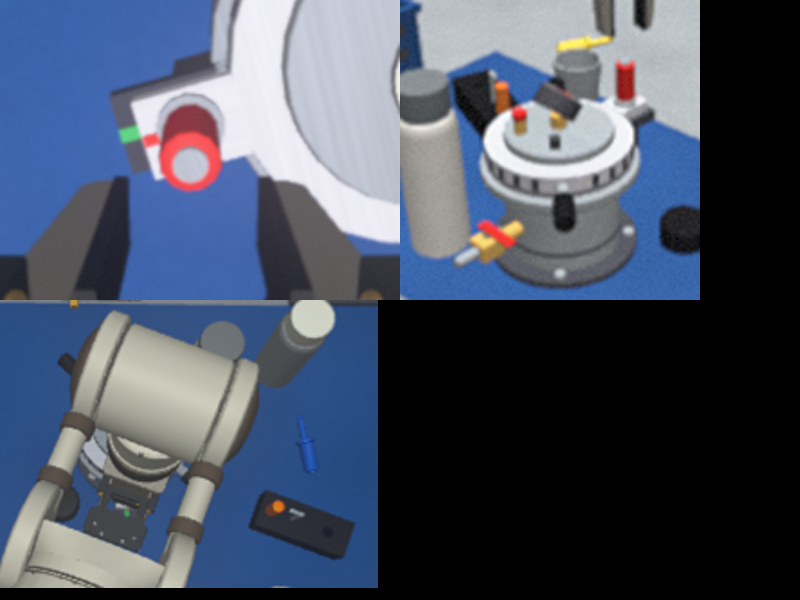

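```bash
python3 - <<'E'
from h import *
o=arm.get_obs();R=Ro.from_quat(o["eef_rot"]).as_matrix();C=np.array([567,-57.3])
for n,u,v,z in(("green",129,134,130),("red",151,140,146),("knobtop",190,166,196),("shoulderfront",191,94,151)):
    q=ray("wrist",(220+u/2-.25,140+v/2-.25),z,o);d=q[:2]-C
    if n=="shoulderfront":q=q-14*R[:,0]
    print(n,q.round(1),np.hypot(*d).round(1),np.degrees(np.arctan2(d[1],d[0]))%360)
i=arm.snapshot("wrist").astype(int);s=i[140:290,220:420];m=(s[...,2]>170)&(s[...,2]>1.8*s[...,1])&(s[...,2]>1.8*s[...,0]);m[:70]=0
ys,xs=np.where(m);w=xs.max()-xs.min()+1;print("knob width px",w)
for z in (196,200,206):
    a=ray("wrist",(xs.min()+220-.5,223),z,o);b=ray("wrist",(xs.max()+220.5,223),z,o);print(z,np.linalg.norm(a-b).round(1))
E
```

```text
green [440.  -47.6 130. ] 127.4 175.61395445917086
red [450.4 -49.5 146. ] 116.8 176.14718474752715
knobtop [467.3 -50.2 196. ] 99.9 175.9066256988215
shoulderfront [467.8 -49.3 151. ] 96.7 167.3843264095215
knob width px 39
196 25.8
200 25.3
206 24.6
```

```bash
python3 - <<'E'
from h import *
c=arm.get_calibration("scene");R=np.array(c["R"]);t=np.array(c["t"])
i=arm.snapshot("scene").astype(int)
m=(i[...,2]>110)&(i[...,2]>2*i[...,1])&(i[...,2]>2*i[...,0]);m[:165]=0;m[195:]=0;m[:,:290]=0;m[:,320:]=0
ys,xs=np.where(m);print("red box",xs.min(),xs.max(),ys.min(),ys.max())
for z in(196,199,202,151):
    p=cv2.projectPoints(np.array([[467.5,-49.8,z]]),cv2.Rodrigues(R)[0],t,np.array(c["K"]),np.array(c["dist"]))[0].ravel();print(z,p.round(1))
k=arm.snapshot("wrist").astype(int)[205:245,280:350]
mm=(k[...,2]>170)&(k[...,2]>1.8*k[...,1])&(k[...,2]>1.8*k[...,0]);xx=np.where(mm)[1];print("wrist knob width",xx.max()-xx.min()+1, [int(np.ptp(np.where(r)[0])+1) if r.any() else 0 for r in mm])
E
```

```text
red box 300 306 176 191
196 [303.3 176.6]
199 [303.3 175.7]
202 [303.3 174.7]
151 [303.3 191.2]
wrist knob width 39 [0, 3, 12, 28, 33, 35, 35, 35, 36, 27, 29, 29, 29, 30, 31, 31, 30, 30, 30, 30, 29, 29, 27, 27, 25, 24, 22, 20, 17, 13, 8, 0, 0, 0, 0, 0, 0, 0, 0, 0]
```

The scene and wrist views agree that the pin is fully home and upright, with the ring at its mark and the gripper clear. Handing in.

```bash
python3 -c "
from bench import arm
print(arm.job_done())"
```

```text
the job is handed in; nothing more can be done
None
```

I closed the lock ring, dropped the red-knobbed pin through the lug and ear, released it, and handed the job in at about 15.5 s. No verdict is reported on hand-in.

**Ring:** I pushed it round by the left handle, the one with the screw cap behind it, and kept clear of the handle with the white flask. My last look put the red stripe about 0.5° (0.01 rad) from the green mark; up to 0.05 rad is allowed.

**Pin:** It went down with no more than about 4 N of force on the tool. The wrist and scene pictures both fit an upright pin with its shoulder on the lug. In the scene view the knob's bottom edge is at row 191 (191.2 expected for home) and its top at row 176 (176.6 expected). The pin's horizontal position, from knob and shoulder, agrees with the holes within about 1 mm.

**Robot and loose items:** The gripper was open and about 40 mm above the knob at hand-in, touching nothing. I touched none of the flasks, cap, cup or screwdriver. The final pictures show only some of them, so I did not measure all of their positions again.

**One check that disagreed:** The first knob-width reading (39 px) was too large, probably because it counted the lug's red stripe. Row by row, the knob's top measured about 30 px, a little under the roughly 33 px I would expect with the pin home.

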